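# Seat the engraving pallet on its kinematic base and close the keeper

### The job

Fit the engraving pallet onto the kinematic base: lift it by its black fin and set it down gently so that its three ball feet settle fully home in the cone, in the groove and on the flat; the seats may stand a little to one side, so feel for them without forcing. Once it sits level and you have let go, swing the red keeper fully over its edge. Leave everything else where it lies.

Things in the scene. Friction and masses are not known exactly. Their poses are not given: they have to be found in the camera images.
- base: Kinematic base, fixed: dark steel plate 200 (x) x 156 (y, from -64 to +92) x 20 mm. Origin on its underside at table height, z up. A grey seat carriage (168 in x, 104 in y) lies on it. The seats are delicate: over 30 N between pallet and base is too much.
- travel_mid (a point): Fixed point on the base (0, 0, 20 mm): middle of the carriage's travel. The carriage is clamped somewhere from 12 mm towards base -x to 12 mm towards base +x of it. This shift d is NOT measured: find it by feel or by eye. The carriage never shifts in y nor turns and stays put under forces below 100 N.
- nominal_seats (a point): Fixed base point (-50, 0, 32.5 mm). At x = d-50: brass cone pit at y +36 and brass vee groove (running along y) at y -36; mouths 13 mm wide, flanks 50 degrees, cut in a smooth level land 32.5 mm above the table, x d-84 to d-14, y -52 to +52. A foot slid slowly along the land drops 4.5 mm when within about 2.5 mm of the seat; pushing on then meets a stop.
- nominal_flat (a point): Fixed base point (50, 0, 28 mm). The flat seat is a smooth steel ledge 28 mm above the table, from x = d+15 to d+84 and y = -52 to +52 mm in base coordinates.
- pallet: Engraving pallet: aluminium plate 144 (x) x 120 (y) mm, z 10 to 18, with a yellow (+y) and a blue (-y) blank 2 mm thick, 0.5 to 0.75 kg, on three ball feet of diameter 12. Origin: centre in plan, at the feet's lowest points. Grip: black fin in the middle, 14 thick (x), 36 wide (y), z 18 to 54. Fitted, its x and y point like the base's. Seated: level, origin 28 mm above the table.
- cone_foot (a point): lowest point of the ball foot that goes in the cone; pallet coordinates (-50, +36, 0) mm. On the land, not yet seated, it is 32.5 mm above the table; seated 28
- groove_foot (a point): lowest point of the ball foot that goes in the groove; pallet coordinates (-50, -36, 0) mm. On the land, not yet seated, it is 32.5 mm above the table; seated 28
- flat_foot (a point): lowest point of the ball foot that stands on the flat; pallet coordinates (+50, 0, 0) mm; on the ledge it is 28 mm above the table
- keeper (a joint): Red keeper arm on an upright pivot, in rad. 0: open, pointing along base +x beside the pallet; grows clockwise seen from above to a stop at 1.57, where it points along base -y over the seated pallet's edge. 44 mm long from the pivot, 12 wide, 49.5 to 55.5 above the table (3.5 over the seated plate). Light friction, about 1.5 N at the peg; stays where left. Starts at 0 to 0.3.
- keeper_pivot (a point): Fixed base point (50, 74, 49.5 mm) on the keeper's pivot axis
- keeper_peg (a point): centre of the top of the round red peg on the keeper arm, 36 mm from the pivot; peg diameter 12, from 55.5 to 91.5 mm above the table
- tape: green roll of tape lying flat near the pallet, outside diameter 84, 22 high; leave it alone (mm; origin: centre of its underside)
- square: steel try square, 128 long, 30 wide, 12 high, beside the base; leave it alone (mm; origin: centre of its underside)
- driver: screwdriver with orange handle on the left; leave it alone (mm; origin: centre of its underside)
- jar: amber jar, diameter 60, 85 high; leave it alone (mm; origin: centre of its underside)
- carton: small cardboard box 90 x 130 x 70; leave it alone (mm; origin: centre of its underside)
- offcuts: pink block of offcuts 100 x 70 x 30; leave it alone (mm; origin: centre of its underside)
- squeegee: blue squeegee with black lip, 70 x 100 x 14; leave it alone (mm; origin: centre of its underside)
Not all that is in view belongs to the job. What is shaped like the pallet but green or turquoise is not meant.

How it is judged:
On the way, in this order (a step that is already met when the one before it is completed fails the run):
1. the pallet sits level with all three feet home, nothing of the robot touching it, the keeper still open (below 0.5 rad) (z of cone_foot in the frame of base between 0.0262 and 0.0298 m and z of groove_foot in the frame of base between 0.0262 and 0.0298 m and z of flat_foot in the frame of base between 0.0262 and 0.0298 m and horizontal distance between pallet and base below 0.018 m and angle between the x axis of pallet and the x axis of base, either way round below 0.06 rad and y of cone_foot in the frame of base above 0.02 m and value of joint keeper below 0.5 rad and contact force between pallet and the fingers below 0.05 N and linear speed of pallet below 0.01 m/s), for 0.2 s.
2. the keeper is swung over the seated pallet (z of cone_foot in the frame of base between 0.0262 and 0.0298 m and z of groove_foot in the frame of base between 0.0262 and 0.0298 m and z of flat_foot in the frame of base between 0.0262 and 0.0298 m and horizontal distance between pallet and base below 0.018 m and angle between the x axis of pallet and the x axis of base, either way round below 0.06 rad and y of cone_foot in the frame of base above 0.02 m and value of joint keeper above 1.4 rad), for 0.2 s.
At the end, for the whole second after the job is handed in: The pallet is at rest and seated: the lowest point of each of the three feet is 26.2 to 29.8 mm above the table (28 nominal), the right way round (x axes within 0.06 rad), its origin within 18 mm of the base's origin in plan; the keeper stands beyond 1.4 rad (all of step 2 and linear speed of pallet below 0.01 m/s); the robot touches nothing.
It fails at once if the pallet is pressed or knocked on the base with more than 30 N (contact force between pallet and base above 30 N).
It fails at once if the pallet is tipped by more than 0.3 rad (angle between pallet's own z axis and vertical above 0.3 rad).
It fails at once if a bystander is moved by more than 25 mm (distance of any of tape, square, driver, jar, carton, offcuts, squeegee from where it was at the start of the episode above 0.025 m).
It also fails if it takes over 72 s, if anything falls off the work surface, if the arm or the gripper's body presses on something with over 40 N, if the wrist force passes 120 N, or if a joint passes its speed limit or range.

### The arm

A 7-joint arm with a two-finger parallel gripper is mounted at the origin on the work surface. World frame = base frame: x ahead of the robot, y to its left, z up, the work surface at z = 0. Lengths are in m, angles in rad, forces in N, time in s.
With the tool pointing down it reaches from about 0.4 to 0.85 m from the base axis. Payload 6.9 kg.
Tool frame: the origin (TCP) lies midway between the tips of the shut fingers; the grasp point (between the pads) lies 19 mm behind it (env.grip_depth is the distance from the TCP to the grasp point, in m); z points along the fingers, x is the direction in which the jaws open and shut, and the axes are right-handed (so a half turn about z gives the same grasp; the last joint's range is limited). The gripper opens to 85 mm and grips with 20 to 120 N. Pads are 22 mm wide; open, the fingers measure 114 mm over their backs; the gripper's body (76 mm by 85 mm) begins 54 mm behind the grasp point. The pads swing forward as they close: fully open they stand 13 mm farther back than shut.
Start: joints at [-1.117, 0.507, -0.238, 1.5, 0.126, 1.149, -0.155], TCP at [0.213, 0.588, 0.231] pointing down, gripper open.
Joint ranges: [-3.08, 3.08], [-0.24, 2.05], [-1.43, 1.35], [0, 2.5], [-1.52, 4.66], [0.17, 1.96], [-2.89, 2.89]. Speed limits (rad/s): [2.39, 2.39, 3.14, 3.14, 3.14, 3.14, 3.14].

### API

Orientations are given as [roll, pitch, yaw] about the fixed x, y, z axes, in that order (R = Rz(yaw) Ry(pitch) Rx(roll)).
In Python, from workcell import env gives the robot as it stands.
- The arm moves only by the tool carry_out, never from a script. Its argument "rows" is one flat list of numbers, 5 for each row, row after row: the shift along the tool's x, y, z in mm, then the turn about the tool's z in degrees, then the closure, from -1 (fully open) to 1 (shut), so that 0 is half open. A call has 1 to 5 rows; each row is the pose to reach, as a shift and turn from the pose commanded when the call began, along the tool's axes at that moment; what a row does not reach only later rows make up. A row lasts 1/8 s, in which the tool goes at most 62.5 mm and 10.7 degrees, less where a joint would pass 70% of its speed; a pose out of reach is approached as far as the arm can. A call with a gripper value outside its range is refused whole. The fingers move at their own pace and stop on an object; the grip force is fixed at half the most. Time passes only in rows, so rows that repeat a pose let the fingers close. It gives the time, the measured TCP pose, the force and the opening at its end, in the units of the state.
- env.get_state(): the state, without advancing time (a new reading comes with each control period).
- env.read_camera(name): name is "side" or "top"; returns (picture, depth): 400x640x3 uint8, red, green, blue; 400x640 float32, m along the optical axis (not along the pixel's ray), 0 where there is no reading.
- env.camera_info(name): a dict with "intrinsics" (3x3 intrinsics, pixels), "D" ([k1, k2, p1, p2, k3] as OpenCV has them; the pictures are not rectified), "rvec" (rotation vector, rad) and "tvec" (3), from world to camera coordinates, as OpenCV has them. Camera axes: x right, y down, z forward; pixel columns grow to the right and rows downward; lengths in m; the calibration is good to about 2 mm. A picture is of the moment at which its call begins. camera_info takes no time and is no camera call.
- env.hand_in(): hands the job in, once; it reports no verdict.
The state is a dict: "time_s": time; "joint_pos": joint angles; "qvel": joint speeds; "effort": joint torques, N m; "ee_pos": TCP position; "ee_rot": TCP orientation; "contact_force": force on the tool from outside, world axes, zero at the start; "torque": the same for the moment, N m; "grip_width": finger opening in m.
Only numpy, scipy, OpenCV 4.12 (cv2) and the standard library are available. Lean on these libraries where they do the work, as an engineer would, in place of code of your own. Each camera call takes 0.05 s, during which the arm holds its last target.

## Working session

There is one attempt and no reset: what is moved stays moved. The work goes in short steps, Python scripts to look and compute and a tool call to move; the robot and the scene stay as the last step left them, time stands still between calls to the robot, and variables do not carry over. Pictures are saved under pics/ and viewed, and the job is handed in when it is done.

Besides the shell and the picture viewer there is one more tool, called after "Request:" as name(argument=value, ...), one argument or row to a line, values as JSON. carry_out: Moves the arm, as the interface text tells. Its arguments: {"type":"object","properties":{"rows":{"type":"array","items":{"type":"number"}}},"required":["rows"]}

```bash
ls; mkdir -p pics; python3 - <<'E'
from workcell import env
import cv2,numpy as np
s=env.get_state();print(s)
print(env.grip_depth)
for n in ("top","side"):
    p,d=env.read_camera(n); cv2.imwrite(f"pics/{n}0.png",p[:,:,::-1]); np.save(f"pics/{n}0d.npy",d); print(env.camera_info(n))
E
```

```text
pics
{'time_s': 0.0, 'joint_pos': array([-1.11751853,  0.50834938, -0.23751354,  1.501165  ,  0.12569869,
        1.14891811, -0.15482644]), 'qvel': array([-0.0005651 ,  0.00045398,  0.00164002, -0.00051161,  0.00068383,
       -0.00048028, -0.00134685]), 'effort': array([-3.80154261e-04, -6.20597863e+01, -2.18666375e+00, -2.49652058e+01,
        1.27096212e-02,  1.19456003e-02, -4.81095663e-05]), 'ee_pos': array([0.21290676, 0.58705866, 0.23041103]), 'ee_rot': array([3.14154977e+00, 1.85012823e-03, 1.22300268e+00]), 'contact_force': array([-0.46394656, -0.53354084, -0.19854975]), 'torque': array([ 0.0300009 , -0.01751518, -0.04287388]), 'grip_width': 0.08537083470540974}
0.0187
{'intrinsics': array([[361.50915873,   0.        , 318.90028876],
       [  0.        , 361.50915873, 200.23585498],
       [  0.        ,   0.        ,   1.        ]]), 'D': array([-0.02751625,  0.        ,  0.        ,  0.        ,  0.        ]), 'rvec': array([ 2.13306095, -2.17824981,  0.06625198]), 'tvec': array([-0.01227086,  0.53237023,  1.18222641])}
{'intrinsics': array([[432.57298978,   0.        , 322.7996896 ],
       [  0.        , 432.57298978, 199.36322182],
       [  0.        ,   0.        ,   1.        ]]), 'D': array([-0.02831551,  0.        ,  0.        ,  0.        ,  0.        ]), 'rvec': array([ 2.28621193, -0.6485102 ,  0.25217303]), 'tvec': array([-0.48665608,  0.2168909 ,  1.12629134])}
```

View pics/top0.png

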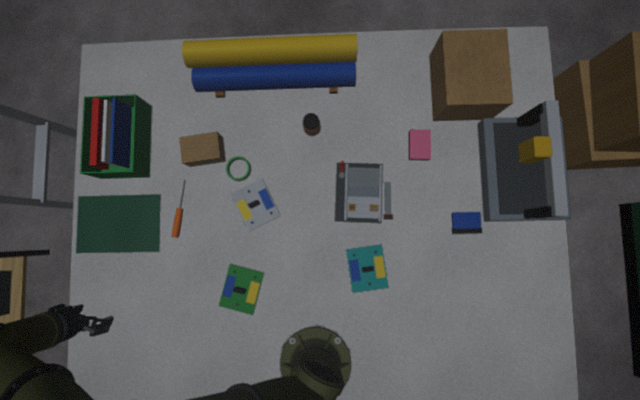

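View pics/side0.png

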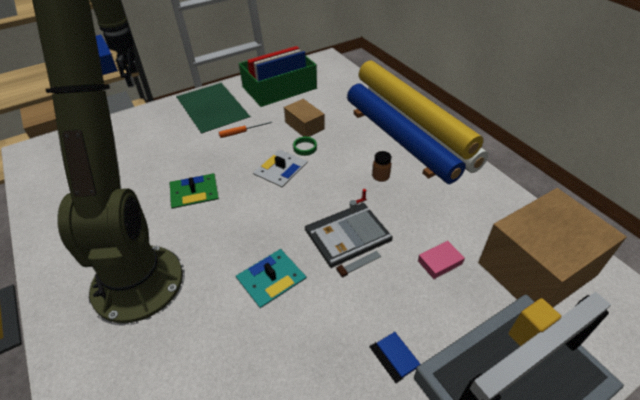

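The aluminium plate with the black fin at top (257,205) is the candidate. Two others have the same shape: green at (242,289) and turquoise at (367,268), and those colours are excluded. I'll confirm with an enlarged crop and then measure.

```bash
cat > h.py <<'E'
import cv2,numpy as np
from workcell import env
def load(n,tag): return cv2.imread(f"pics/{n}{tag}.png"),np.load(f"pics/{n}{tag}d.npy")
def snap(n,tag):
    p,d=env.read_camera(n); cv2.imwrite(f"pics/{n}{tag}.png",p[:,:,::-1]); np.save(f"pics/{n}{tag}d.npy",d); return p[:,:,::-1].copy(),d
def cam(n):
    c=env.camera_info(n); R=cv2.Rodrigues(c["rvec"])[0]; return c["intrinsics"],c["D"],R,c["tvec"],c["rvec"]
def cloud(n,d):
    K,D,R,t,_=cam(n); v,u=np.mgrid[0:400,0:640]
    q=cv2.undistortPoints(np.stack([u,v],-1).reshape(-1,1,2).astype(float),K,D).reshape(400,640,2)
    P=np.concatenate([q,np.ones((400,640,1))],-1)*d[...,None]
    W=(P-t)@R; W[d==0]=np.nan; return W
def atz(n,uv,z):
    K,D,R,t,_=cam(n); q=cv2.undistortPoints(np.array(uv,float).reshape(-1,1,2),K,D).reshape(-1,2)
    r=np.c_[q,np.ones(len(q))]@R; c=-R.T@t; s=(z-c[2])/r[:,2]; return c+r*s[:,None]
def proj(n,X):
    K,D,R,t,rv=cam(n); return cv2.projectPoints(np.array(X,float).reshape(-1,1,3),rv,t,K,D)[0].reshape(-1,2)
def crop(img,u0,v0,u1,v1,k,name):
    cv2.imwrite(f"pics/{name}.png",cv2.resize(img[v0:v1,u0:u1],None,fx=k,fy=k,interpolation=cv2.INTER_CUBIC))
E
python3 - <<'E'
from h import *
a,d=load("top","0"); crop(a,220,150,300,240,6,"c_pal"); crop(a,320,150,400,235,7,"c_base")
b,e=load("side","0"); crop(b,290,180,410,290,6,"c_bs"); 
W=cloud("top",d); np.set_printoptions(precision=4,suppress=True)
for p in [(257,205),(243,210),(266,195),(250,195),(352,207),(374,207),(365,180),(341,165),(341,178),(360,280-25),(300,230)]: print(p,W[p[1],p[0]])
W=cloud("side",e)
for p in [(350,240),(372,228),(358,200),(363,192)]: print(p,W[p[1],p[0]])
E
```

```text
(257, 205) [0.5208 0.1854 0.0228]
(243, 210) [0.5049 0.2326 0.0244]
(266, 195) [0.5548 0.156  0.0159]
(250, 195) [0.556  0.2105 0.0166]
(352, 207) [ 0.5063 -0.1326  0.0332]
(374, 207) [ 0.5049 -0.2053  0.0307]
(365, 180) [ 0.5957 -0.1785  0.0302]
(341, 165) [ 0.641  -0.0988  0.0685]
(341, 178) [ 0.6001 -0.0981  0.0574]
(360, 255) [ 0.3481 -0.1552  0.0207]
(300, 230) [0.4345 0.0434 0.0009]
(350, 240) [ 0.537  -0.1973  0.0323]
(372, 228) [ 0.6165 -0.1901  0.0264]
(358, 200) [ 0.6292 -0.1004  0.0544]
(363, 192) [ 0.6415 -0.1052  0.0845]
```

View pics/c_pal.png

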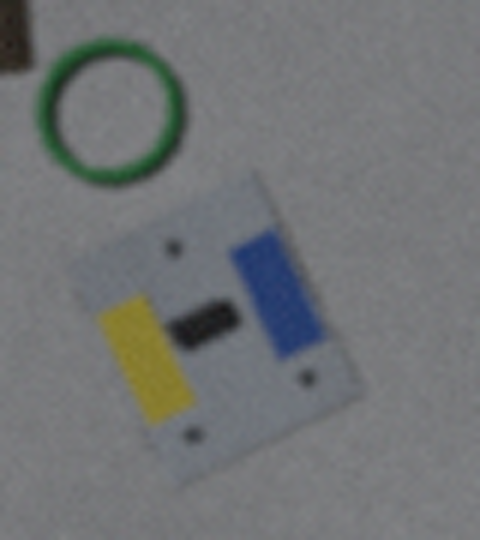

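View pics/c_base.png

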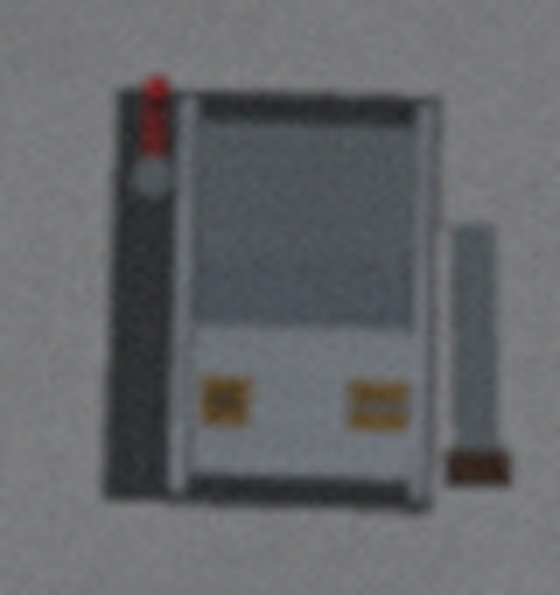

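View pics/c_bs.png

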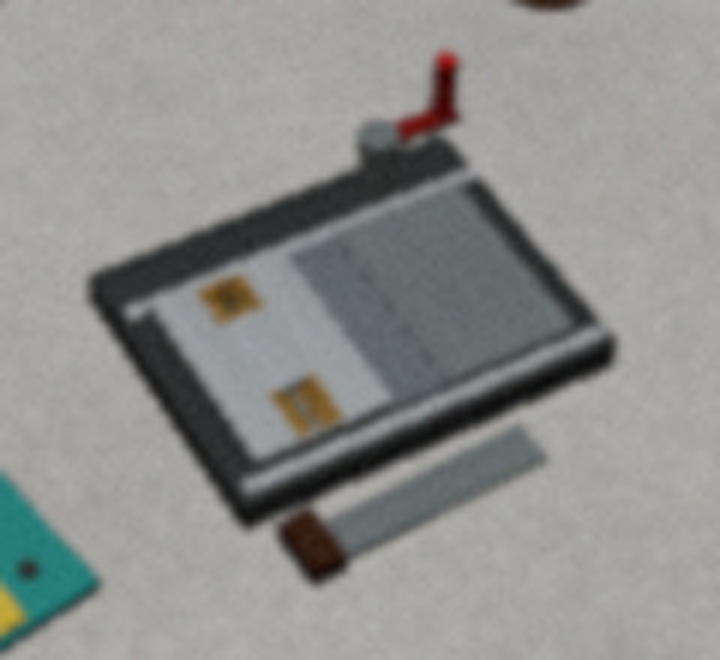

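The crop confirms the pallet: aluminium plate, yellow blank lower-left, blue blank upper-right, black fin at top (254,204), foot marks at (249,191), (252,222), (271,213). The base's cone is at (352,207), its groove at (374,208) and the keeper peg at (342,162). Next I'll measure all of these precisely.

```bash
cat > meas.py <<'E'
from h import *
from scipy.optimize import least_squares
np.set_printoptions(precision=4,suppress=True)
def cen(img,box,f,show=None):
    u0,v0,u1,v1=box; k=6
    c=cv2.resize(img[v0:v1,u0:u1],None,fx=k,fy=k,interpolation=cv2.INTER_CUBIC)
    h=cv2.cvtColor(c,cv2.COLOR_BGR2HSV).astype(int); m=f(h).astype(np.uint8)
    n,l,s,ce=cv2.connectedComponentsWithStats(m)
    o=[(s[i,4]/k/k,((ce[i]+.5)/k-.5+[u0,v0])) for i in range(1,n) if s[i,4]>150]
    return sorted(o,key=lambda a:-a[0])
yel=lambda h:(h[...,0]>20)&(h[...,0]<35)&(h[...,1]>120)
blu=lambda h:(h[...,0]>105)&(h[...,0]<130)&(h[...,1]>120)
blk=lambda h:(h[...,2]<55)
brs=lambda h:(h[...,0]>8)&(h[...,0]<25)&(h[...,1]>90)
red=lambda h:((h[...,0]<8)|(h[...,0]>172))&(h[...,1]>120)
E
python3 - <<'E'
from meas import *
a,d=load("top","0"); b,e=load("side","0")
for nm,n,img,box,f,z in [("yel","top",a,(225,180,285,235),yel,.020),("blu","top",a,(225,180,285,235),blu,.020),("fin/dots","top",a,(230,180,285,232),blk,.018),
  ("brass","top",a,(345,195,390,218),brs,.0325),("red","top",a,(330,155,350,180),red,.055),
  ("yel","side",b,(250,140,312,190),yel,.020),("blu","side",b,(250,140,312,190),blu,.020),("fin/dots","side",b,(250,140,312,190),blk,.018),("brass","side",b,(310,220,350,260),brs,.0325),("red","side",b,(350,185,375,208),red,.055)]:
    for A,c in cen(img,box,f): print(nm,n,round(A,1),c,atz(n,c,z)[0])
E
```

```text
yel top 148.5 [243.9373 209.4568] [0.507  0.2305 0.02  ]
blu top 146.4 [265.751  198.6056] [0.5421 0.1561 0.02  ]
fin/dots top 43.4 [253.7053 203.6888] [0.526  0.1976 0.018 ]
brass top 30.8 [351.6785 206.7788] [ 0.5071 -0.1316  0.0325]
brass top 13.9 [373.5924 205.7363] [ 0.509  -0.2038  0.0325]
brass top 12.6 [373.5125 209.5881] [ 0.4963 -0.2031  0.0325]
red top 29.2 [341.5895 166.1955] [ 0.6396 -0.1011  0.055 ]
yel side 103.4 [269.5092 162.0978] [0.5024 0.2265 0.02  ]
blu side 113.8 [290.0951 170.4886] [0.5403 0.1534 0.02  ]
fin/dots side 85.9 [279.7605 161.9767] [0.5324 0.2111 0.018 ]
fin/dots side 45.8 [303.353  152.1273] [0.6241 0.2142 0.018 ]
fin/dots side 30.8 [302.7166 140.7699] [0.6532 0.2699 0.018 ]
brass side 48.3 [340.8782 247.1876] [ 0.5022 -0.2051  0.0325]
brass side 41.8 [327.7601 229.2509] [ 0.5058 -0.1327  0.0325]
red side 46.4 [362.0427 196.5728] [ 0.6469 -0.0955  0.055 ]
```

```bash
python3 - <<'E'
from h import *
b,e=load("side","0"); crop(b,240,135,330,200,8,"c_ps")
E
```

```text
(no output)
```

View pics/c_ps.png

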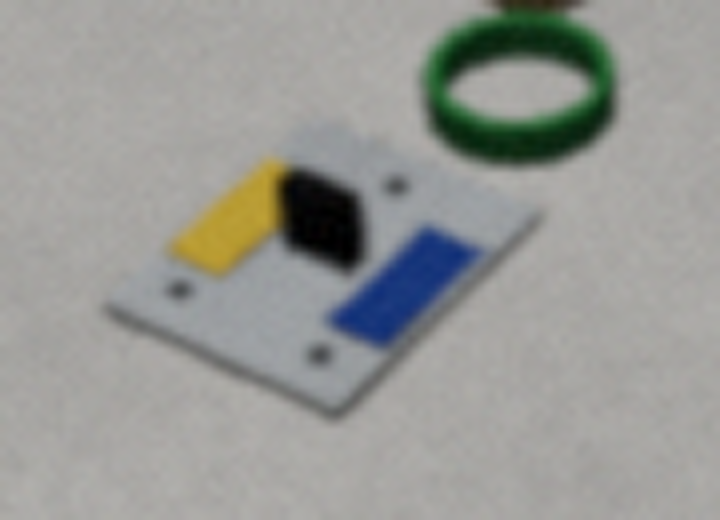

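```bash
python3 - <<'E'
from meas import *
c=np.array([(118,90),(440,97),(430,508),(105,497)])/7-.5+.5/7+[320,150]
P=atz("top",c,.02)[:,:2]; print(P)
c2=np.array([(92,283),(470,165),(612,345),(250,522)])/6-.45+[290,180]
print(atz("side",c2,.02)[:,:2])
# rail/land outlines via depth: side view and top
for n in("top","side"):
    a,d=load(n,"0"); W=cloud(n,d); 
    for nm,lo,hi,xr,yr in[("fin",.03,.07,(.45,.6),(.1,.28)),("palplate",.01,.022,(.42,.63),(.08,.3)),("base",.013,.045,(.40,.72),(-.3,-.03)),("peg",.062,.12,(.5,.75),(-.2,0))]:
        m=(W[...,2]>lo)&(W[...,2]<hi)&(W[...,0]>xr[0])&(W[...,0]<xr[1])&(W[...,1]>yr[0])&(W[...,1]<yr[1])
        q=W[m][:,:2].astype(np.float32)
        if len(q)>4: r=cv2.minAreaRect(q); print(n,nm,len(q),q.mean(0),r, W[m][:,2].max())
E
```

```text
[[ 0.6597 -0.0851]
 [ 0.6522 -0.2398]
 [ 0.4548 -0.228 ]
 [ 0.4633 -0.0742]]
[[ 0.4613 -0.0811]
 [ 0.658  -0.113 ]
 [ 0.6466 -0.2415]
 [ 0.4513 -0.2375]]
top fin 63 [0.5228 0.1932] ((0.5228668451309204, 0.19458679854869843), (0.014151133596897125, 0.035677991807460785), 24.39281463623047) 0.05942625463974183
top palplate 1311 [0.526  0.1945] ((0.5515931248664856, 0.2081017792224884), (0.20725636184215546, 0.11937346309423447), 25.48744010925293) 0.021996911337519666
top base 2704 [ 0.5524 -0.1565] ((0.5556678175926208, -0.1732964813709259), (0.19322550296783447, 0.19946439564228058), 87.01332092285156) 0.040585248525749226
top peg 17 [ 0.6442 -0.1003] ((0.6449174284934998, -0.09998700022697449), (0.009936693124473095, 0.009915940463542938), 1.9476374387741089) 0.09406894801850646
side fin 85 [0.5206 0.1884] ((0.5221263766288757, 0.1915576308965683), (0.017258496955037117, 0.040092796087265015), 25.494600296020508) 0.05805994686699367
side palplate 1044 [0.5234 0.1869] ((0.5501527786254883, 0.2057632952928543), (0.20964506268501282, 0.12420585006475449), 25.643836975097656) 0.021963944472015707
side base 3076 [ 0.5478 -0.1671] ((0.5542495846748352, -0.17662052810192108), (0.19645018875598907, 0.2014492303133011), 86.44489288330078) 0.04441558627757245
side peg 36 [ 0.6432 -0.1058] ((0.6442669630050659, -0.10464451462030411), (0.011677906848490238, 0.009962582029402256), 74.01909637451172) 0.09410579715531493
```

```bash
cat > go.py <<'E'
import sys,numpy as np
from workcell import env
from scipy.spatial.transform import Rotation as Ro
s=env.get_state(); R=Ro.from_euler("xyz",s["ee_rot"]).as_matrix()
if len(sys.argv)>1:
    x,y,z,yaw=map(float,sys.argv[1:5]); d=(np.array([x,y,z])-s["ee_pos"])*1000
    print("shift",(R.T@d).round(1),"turn",round(((np.degrees(s["ee_rot"][2])-yaw+180)%360)-180,2))
print(s["time_s"],s["ee_pos"].round(4),np.degrees(s["ee_rot"]).round(2),"F",s["contact_force"].round(2),"T",s["torque"].round(2),s["grip_width"].round(4),s["joint_pos"].round(2))
E
python3 go.py .5235 .193 .15 25.5
```

```text
shift [-264.6  426.3   81. ] turn 44.57Traceback (most recent call last):
  File "go.py", line 8, in <module>
    print(s["time_s"],s["ee_pos"].round(4),np.degrees(s["ee_rot"]).round(2),"F",s["contact_force"].round(2),"T",s["torque"].round(2),s["grip_width"].round(4),s["joint_pos"].round(2))
                                                                                                                                     ^^^^^^^^^^^^^^^^^^^^^
AttributeError: 'float' object has no attribute 'round'
```

Request:
carry_out(
  rows=[-33, 53, 0, 5, -1, -66, 106, 10, 14, -1, -99, 159, 20, 22, -1, -132, 212, 30, 31, -1, -165, 265, 40, 40, -1],
)

```text
time_s: 0.72
ee_pos: [0.405, 0.3426, 0.1914]
ee_rot: [3.142, 0.0, 0.52]
contact_force: [0.7, 0.4, -0.8]
grip_width: 0.0853
```

```bash
sed -i 's/s\["grip_width"\].round(4)/round(float(s["grip_width"]),4)/' go.py; python3 go.py .5235 .193 .15 25.5
```

```text
shift [ 28.5 188.7  41.4] turn 4.28
0.725 [0.405  0.3426 0.1914] [180.     0.    29.78] F [ 0.7   0.42 -0.84] T [ 0.02 -0.09 -0.02] 0.0853 [-0.73  0.4  -0.02  1.81  0.01  0.94 -0.24]
```

Request:
carry_out(
  rows=[7, 50, 8, 2, -1, 15, 100, 16, 4.3, -1, 22, 150, 26, 4.3, -1, 28.5, 188.5, 40, 4.3, -1, 28.5, 188.5, 40, 4.3, -1],
)

```text
time_s: 1.35
ee_pos: [0.5245, 0.1915, 0.1503]
ee_rot: [3.14, 0.003, 0.444]
contact_force: [-0.2, 1.0, 0.5]
grip_width: 0.0856
```

```bash
python3 go.py .5235 .193 .027 25.5;  python3 - <<'E'
from h import *
a,d=snap("top","1"); b,e=snap("side","1"); crop(b,220,80,330,200,5,"c_s1"); crop(a,215,150,305,240,5,"c_t1")
E
```

```text
shift [ 1.000e-01 -2.000e+00  1.233e+02] turn -0.07
1.35 [0.5245 0.1915 0.1503] [1.799e+02 1.400e-01 2.543e+01] F [-0.19  0.98  0.52] T [ 0.07 -0.03  0.04] 0.0856 [-0.41  0.48  0.03  1.79 -0.01  0.87  0.06]
```

View pics/c_s1.png

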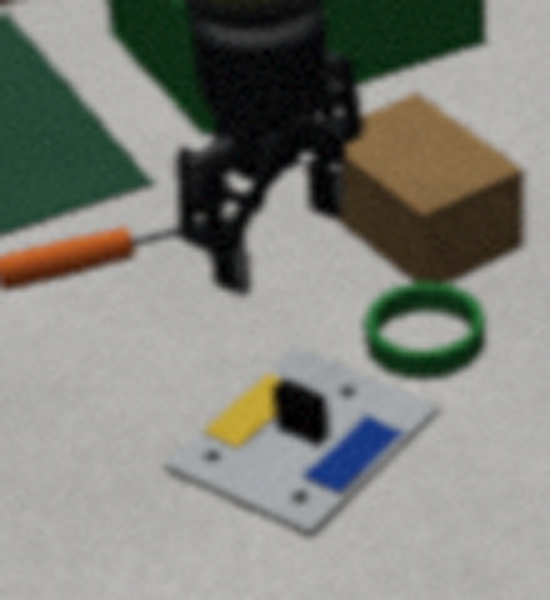

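View pics/c_t1.png

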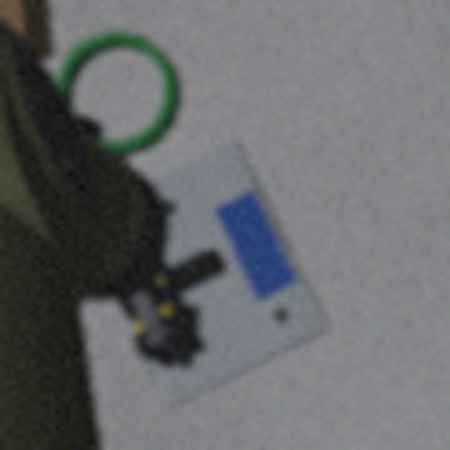

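Request:
carry_out(
  rows=[0, -1.5, 40, 0, -1, 0, -1.5, 80, 0, -1, 0, -1.5, 110, 0, -1, 0, -1.5, 123, 0, -1, 0, -1.5, 123, 0, -1],
)

```text
time_s: 2.08
ee_pos: [0.522, 0.1978, 0.0286]
ee_rot: [-3.141, 0.001, 0.451]
contact_force: [0.0, 0.1, 0.6]
grip_width: 0.0854
```

Request:
carry_out(
  rows=[0, 0, 0, 0, 0.3, 0, 0, 0, 0, 0.5, 0, 0, 0, 0, 1, 0, 0, 0, 0, 1, 0, 0, 0, 0, 1],
)

```text
time_s: 2.7
ee_pos: [0.5228, 0.1969, 0.0292]
ee_rot: [3.142, -0.001, 0.449]
contact_force: [-1.2, -0.3, 4.7]
grip_width: 0.013
```

```bash
python3 go.py .5235 .193 .027 25.5
```

```text
shift [-1.1  3.8  2.2] turn 0.25
2.7 [0.5228 0.1969 0.0292] [ 1.800e+02 -3.000e-02  2.575e+01] F [-1.24 -0.3   4.66] T [-0.12  0.22 -0.06] 0.013 [-0.41  0.64  0.01  1.91 -0.02  0.59  0.06]
```

Request:
carry_out(
  rows=[0, 0, -5, 0, 1, 0, 0, -15, 0, 1, 0, 0, -35, 0, 1, 0, 0, -80, 0, 1, 0, 0, -110, 0, 1],
)

```text
time_s: 3.32
ee_pos: [0.5227, 0.1968, 0.1407]
ee_rot: [3.141, -0.001, 0.45]
contact_force: [0.3, -0.5, -5.1]
grip_width: 0.0126
```

Request:
carry_out(
  rows=[0, 0, 0, 0, 1, 0, 0, 0, 0, 1, 0, 0, 0, 0, 1],
)

```text
time_s: 3.7
ee_pos: [0.5215, 0.1965, 0.137]
ee_rot: [-3.141, 0.003, 0.45]
contact_force: [0.1, 0.6, -5.4]
grip_width: 0.013
```

```bash
python3 go.py .5545 -.171 .13 -3.25
python3 - <<'E'
from h import *
a,d=snap("top","2"); b,e=snap("side","2"); crop(b,220,80,330,200,5,"c_s2"); crop(a,215,150,305,240,5,"c_t2")
E
```

```text
shift [-130.1  345.3    7.4] turn 29.03
3.7 [0.5215 0.1965 0.137 ] [-179.99    0.19   25.78] F [ 0.1   0.6  -5.38] T [ 0.01  0.02 -0.03] 0.013 [-0.42  0.5   0.02  1.81 -0.01  0.84  0.06]
```

View pics/c_s2.png

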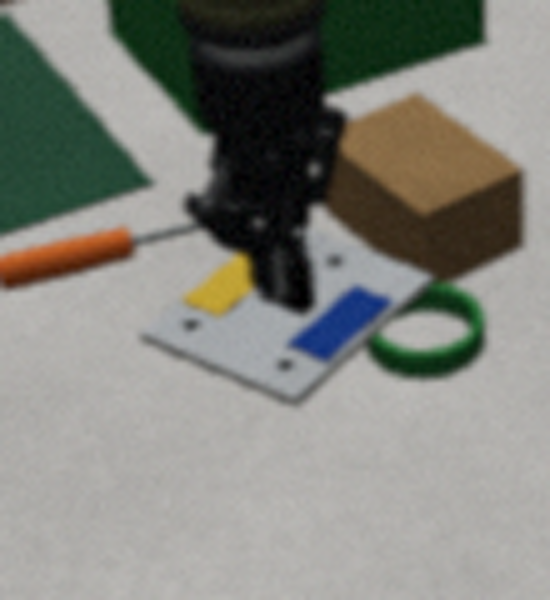

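Lifted level, weight about 5.4 N. Now carrying it over the base, high enough to clear the keeper peg.

Request:
carry_out(
  rows=[-6, 15, -15, 1, 1, -19, 50, -28, 4, 1, -36, 95, -30, 8, 1, -53, 140, -30, 12, 1, -70, 185, -30, 16, 1],
)

```text
time_s: 4.42
ee_pos: [0.54, -0.0031, 0.1698]
ee_rot: [3.141, -0.001, 0.167]
contact_force: [1.3, -0.8, -4.9]
grip_width: 0.0125
```

```bash
python3 go.py .5545 -.168 .16 -3.25
```

```text
shift [-13.1 165.    9.9] turn 12.79
4.425 [ 0.54   -0.0031  0.1698] [ 1.7996e+02 -6.0000e-02  9.5400e+00] F [ 1.26 -0.77 -4.89] T [-0.02 -0.05  0.02] 0.0125 [-0.12  0.43  0.12  1.82 -0.06  0.89  0.19]
```

Request:
carry_out(
  rows=[-3, 40, 2, 4, 1, -6, 80, 2, 8, 1, -9, 120, 3, 12, 1, -12, 150, 6, 13, 1, -13, 165, 10, 13, 1],
)

```text
time_s: 5.05
ee_pos: [0.5546, -0.1683, 0.1595]
ee_rot: [3.14, -0.001, -0.06]
contact_force: [0.6, 1.1, -5.5]
grip_width: 0.013
```

Request:
carry_out(
  rows=[0, 0, 15, 0, 1, 0, 0, 35, 0, 1, 0, 0, 50, 0, 1, 0, 0, 50, 0, 1, 0, 0, 50, 0, 1],
)

```text
time_s: 5.68
ee_pos: [0.5556, -0.1646, 0.1091]
ee_rot: [-3.142, -0.001, -0.056]
contact_force: [-0.8, -0.3, -5.7]
grip_width: 0.0133
```

```bash
python3 go.py .5545 -.168 .11 -3.25
python3 - <<'E'
from h import *
a,d=snap("top","3"); b,e=snap("side","3"); crop(b,280,150,410,290,5,"c_s3"); crop(a,320,140,400,235,6,"c_t3")
E
```

```text
shift [-0.9  3.5 -0.9] turn 0.06
5.675 [ 0.5556 -0.1646  0.1091] [-1.80e+02 -3.00e-02 -3.19e+00] F [-0.78 -0.26 -5.72] T [ 0.04 -0.03  0.05] 0.0133 [ 0.13  0.56  0.17  1.79 -0.13  0.8   0.32]
```

View pics/c_s3.png

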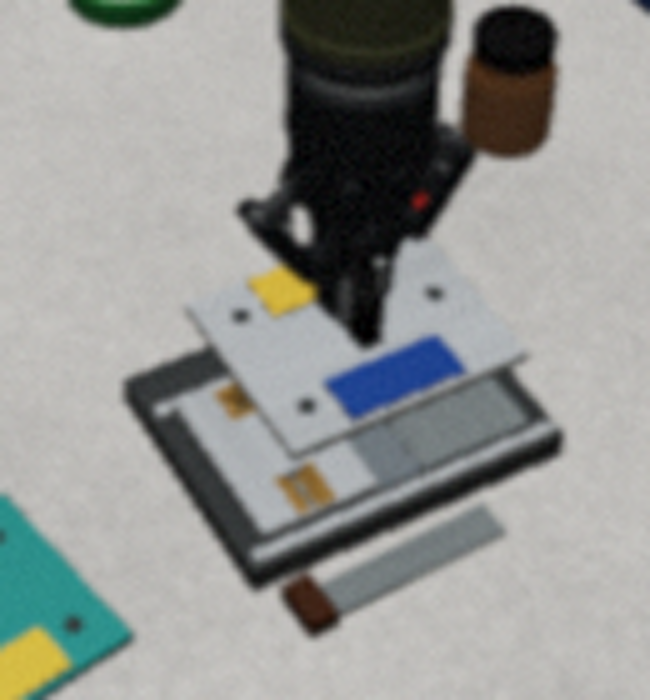

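View pics/c_t3.png

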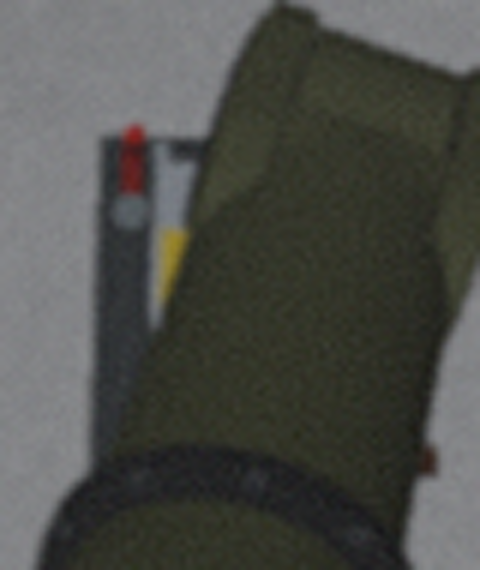

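```bash
python3 go.py .5545 -.168 .11 -3.25
cat > dots.py <<'E'
from meas import *
import sys
def dots(n,img,guess,z):
    out=[]
    for u,v in guess:
        u,v=round(u),round(v); k=8
        g=cv2.cvtColor(img[v-4:v+5,u-4:u+5],cv2.COLOR_BGR2GRAY).astype(float)
        w=np.clip(np.percentile(g,70)-12-g,0,None); vv,uu=np.mgrid[-4:5,-4:5]; w[(uu**2+vv**2)>12]=0
        out.append((u+(w*uu).sum()/w.sum(),v+(w*vv).sum()/w.sum()))
    return np.array(out),atz(n,out,z)
E
python3 - <<'E'
from dots import *
b,e=load("side","3"); W=cloud("side",e)
g=[(240/5+280,316/5+150),(307/5+280,405/5+150),(434/5+280,293/5+150)]
for u,v in[(352,235),(330,220),(350,222),(363,230),(370,205)]: print(W[v,u])
m=np.zeros((400,640),np.uint8); 
poly=np.array([(188,310),(420,240),(525,355),(295,455)])/5+[280,150]
cv2.fillPoly(m,[poly.astype(np.int32)],1); P=W[(m>0)]; P=P[(P[:,2]>.085)&(P[:,2]<.106)]
A=np.c_[P[:,:2]-P[:,:2].mean(0),np.ones(len(P))]; print("plane",np.linalg.lstsq(A,P[:,2],rcond=None)[0],len(P),np.median(P[:,2]))
px,w=dots("side",b,g,.0975); print(px,w); 
c,gr,f=w[:,:2]; print("yaw cg",np.degrees(np.arctan2(-(c-gr)[0],(c-gr)[1])),np.hypot(*(c-gr)),"yaw f",np.degrees(np.arctan2(*(f-(c+gr)/2)[::-1])),np.hypot(*(f-(c+gr)/2)))
E
```

```text
shift [-1.1  3.2 -0.5] turn 0.04
5.775 [ 0.5557 -0.1649  0.1095] [ 1.7999e+02 -7.0000e-02 -3.2100e+00] F [-0.38  0.19 -5.1 ] T [ 0.03 -0.05  0.04] 0.013 [ 0.13  0.56  0.18  1.79 -0.13  0.8   0.32]
[ 0.5202 -0.2276  0.0946]
[ 0.4991 -0.1551  0.0962]
[ 0.539  -0.1903  0.098 ]
[ 0.5534 -0.2292  0.0954]
[ 0.6191 -0.1686  0.0991]
plane [ 0.0001 -0.0002  0.0974] 1434 0.09735479770273062
[[327.7039 212.7557]
 [340.9079 230.7225]
 [366.434  208.2233]] [[ 0.5071 -0.1307  0.0975]
 [ 0.5026 -0.2025  0.0975]
 [ 0.6049 -0.1721  0.0975]]
yaw cg -3.5956244930765178 0.07188340800177827 yaw f -3.132333353177707 0.10017105049513639
```

Side view: the pallet is level, and its foot marks at (328,213), (341,231), (366,208) give foot positions 0.9 mm in x and 2.3 mm in y from the seats. I'll correct that and descend to just above them.

Request:
carry_out(
  rows=[-0.8, 2.3, 10, 0, 1, -0.8, 2.3, 22, 0, 1, -0.8, 2.3, 32, 0, 1, -0.8, 2.3, 38, 0, 1, -0.8, 2.3, 38, 0, 1],
)

```text
time_s: 6.4
ee_pos: [0.554, -0.1671, 0.07]
ee_rot: [-3.141, 0.001, -0.056]
contact_force: [0.6, 0.2, -4.6]
grip_width: 0.0128
```

```bash
python3 - <<'E'
from dots import *
b,e=snap("side","4"); crop(b,280,150,410,290,5,"c_s4")
E
python3 go.py .5545 -.168 .11 -3.25
```

```text
shift [  0.3   0.8 -39.5] turn 0.02
6.45 [ 0.5542 -0.1672  0.0705] [-1.80e+02  3.00e-02 -3.23e+00] F [ 0.12 -0.52 -4.65] T [0.01 0.   0.01] 0.013 [ 0.15  0.61  0.16  1.83 -0.14  0.71  0.33]
```

View pics/c_s4.png

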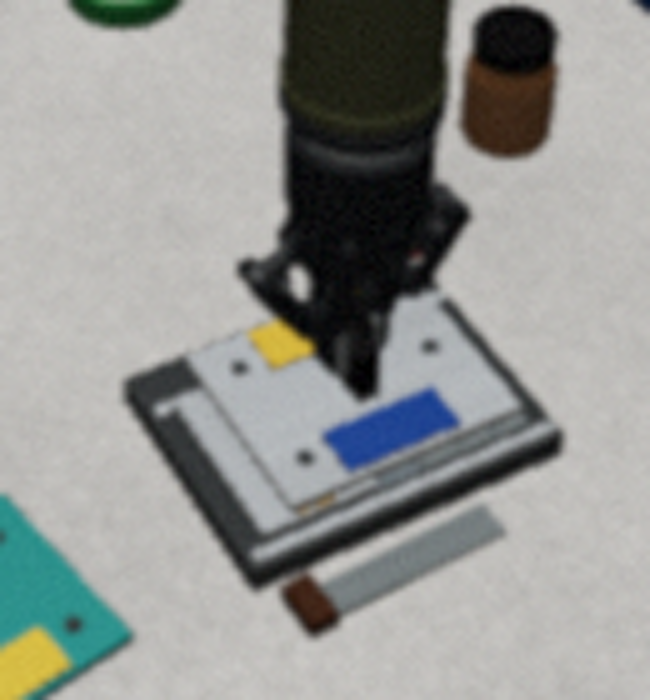

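```bash
python3 - <<'E'
from dots import *
b,e=load("side","4")
g=[(240/5+280,368/5+150),(306/5+280,457/5+150),(430/5+280,346/5+150)]
px,w=dots("side",b,g,.0585); print(px,w); 
c,gr,f=w[:,:2]; print((c+gr)/2,"yaw cg",np.degrees(np.arctan2(-(c-gr)[0],(c-gr)[1])),np.hypot(*(c-gr)),"yaw f",np.degrees(np.arctan2(*(f-(c+gr)/2)[::-1])),np.hypot(*(f-(c+gr)/2)))
E
```

```text
[[327.4517 223.1318]
 [340.6102 241.1409]
 [365.5634 218.8188]] [[ 0.505  -0.1325  0.0585]
 [ 0.501  -0.2048  0.0585]
 [ 0.6029 -0.1748  0.0585]]
[ 0.503  -0.1687] yaw cg -3.168588237605206 0.0723565401178662 yaw f -3.547135774535015 0.10001462515576634
```

Request:
carry_out(
  rows=[0.7, 0, 2, 0, 1, 0.7, 0, 4, 0, 1, 0.7, 0, 5, 0, 1, 0.7, 0, 6, 0, 1, 0.7, 0, 7, 0, 1],
)

```text
time_s: 7.08
ee_pos: [0.555, -0.1673, 0.0637]
ee_rot: [3.142, -0.0, -0.056]
contact_force: [-0.1, -0.9, -4.6]
grip_width: 0.0131
```

Request:
carry_out(
  rows=[0, 0, 0.6, 0, 1, 0, 0, 1.2, 0, 1, 0, 0, 1.2, 0, 1],
)

```text
time_s: 7.45
ee_pos: [0.5549, -0.1673, 0.0625]
ee_rot: [3.142, 0.0, -0.056]
contact_force: [-0.7, 0.4, -5.4]
grip_width: 0.0131
```

Request:
carry_out(
  rows=[0, 0, 0.6, 0, 1, 0, 0, 1.2, 0, 1, 0, 0, 1.2, 0, 1],
)

```text
time_s: 7.82
ee_pos: [0.5549, -0.1672, 0.0613]
ee_rot: [-3.142, 0.0, -0.056]
contact_force: [0.3, -0.0, -5.2]
grip_width: 0.0128
```

Request:
carry_out(
  rows=[0, 0, 0.6, 0, 1, 0, 0, 1.2, 0, 1, 0, 0, 1.2, 0, 1],
)

```text
time_s: 8.2
ee_pos: [0.5549, -0.1673, 0.0601]
ee_rot: [3.142, 0.0, -0.056]
contact_force: [0.2, -0.1, -5.9]
grip_width: 0.0128
```

Request:
carry_out(
  rows=[0, 0, 0.5, 0, 1, 0, 0, 1, 0, 1, 0, 0, 1, 0, 1],
)

```text
time_s: 8.57
ee_pos: [0.5549, -0.1673, 0.0591]
ee_rot: [3.142, 0.0, -0.056]
contact_force: [-0.1, -0.2, -5.2]
grip_width: 0.0128
```

Request:
carry_out(
  rows=[0, 0, 0.5, 0, 1, 0, 0, 1, 0, 1, 0, 0, 1, 0, 1],
)

```text
time_s: 8.95
ee_pos: [0.555, -0.1672, 0.0581]
ee_rot: [-3.142, 0.0, -0.056]
contact_force: [0.7, 0.3, -4.9]
grip_width: 0.0126
```

Request:
carry_out(
  rows=[0, 0, 0.4, 0, 1, 0, 0, 0.8, 0, 1, 0, 0, 0.8, 0, 1],
)

```text
time_s: 9.32
ee_pos: [0.5551, -0.1671, 0.0575]
ee_rot: [-3.141, -0.0, -0.056]
contact_force: [-1.1, 0.9, -2.5]
grip_width: 0.013
```

```bash
python3 go.py
```

```text
9.325 [ 0.5551 -0.1671  0.0575] [-1.7999e+02 -1.0000e-02 -3.2300e+00] F [-1.06  0.88 -2.54] T [ 0.25  0.17 -0.05] 0.013 [ 0.15  0.63  0.16  1.83 -0.15  0.69  0.34]
```

Request:
carry_out(
  rows=[0, 0, 0.3, 0, 1, 0, 0, 0.5, 0, 1, 0, 0, 0.5, 0, 1],
)

```text
time_s: 9.7
ee_pos: [0.5551, -0.1672, 0.0573]
ee_rot: [-3.142, -0.0, -0.056]
contact_force: [-2.3, 1.1, 6.3]
grip_width: 0.0131
```

```bash
python3 go.py;  python3 - <<'E'
from dots import *
b,e=snap("side","5"); crop(b,280,150,410,290,5,"c_s5")
W=cloud("side",e); m=np.zeros((400,640),np.uint8); 
poly=np.array([(188,370),(420,305),(515,410),(295,505)])/5+[280,150]
cv2.fillPoly(m,[poly.astype(np.int32)],1); P=W[(m>0)]; P=P[(P[:,2]>.035)&(P[:,2]<.056)]
A=np.c_[P[:,:2]-P[:,:2].mean(0),np.ones(len(P))]; print("plane",np.linalg.lstsq(A,P[:,2],rcond=None)[0],len(P),np.median(P[:,2]))
E
```

```text
9.7 [ 0.5551 -0.1672  0.0573] [-1.80e+02 -3.00e-02 -3.23e+00] F [-2.34  1.1   6.28] T [ 0.48  0.63 -0.1 ] 0.0131 [ 0.15  0.63  0.16  1.84 -0.15  0.69  0.34]
plane [-0.008  -0.0095  0.0455] 1244 0.045454407796730045
```

View pics/c_s5.png

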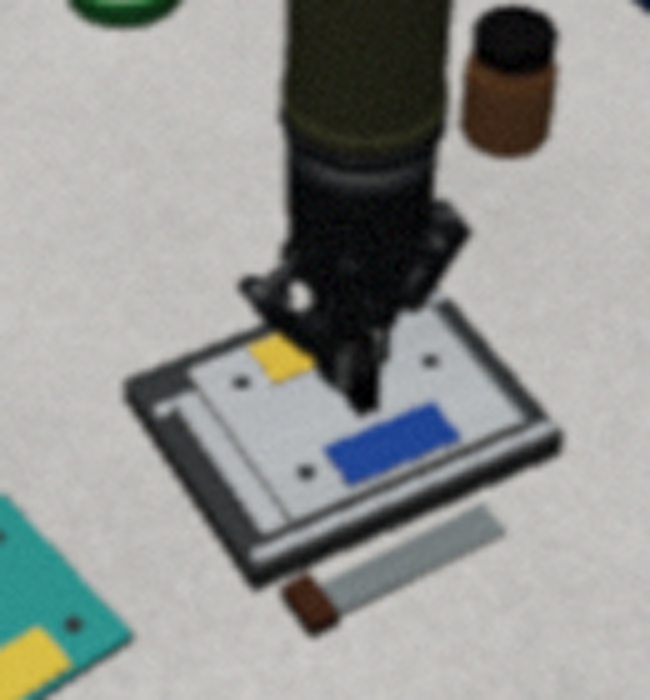

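Plate top measures 45.5 mm (46 expected when seated) and level, so all three feet are home. I'll back off the push and release.

Request:
carry_out(
  rows=[0, 0, -0.5, 0, 1, 0, 0, -0.5, 0, 1, 0, 0, -0.5, 0, 0.5, 0, 0, -0.5, 0, 0, 0, 0, -0.5, 0, -0.5],
)

```text
time_s: 10.38
ee_pos: [0.5551, -0.1675, 0.0573]
ee_rot: [3.141, -0.0, -0.056]
contact_force: [-0.5, 0.5, -0.4]
grip_width: 0.0575
```

Request:
carry_out(
  rows=[0, 0, 0, 0, -0.5, 0, 0, 0, 0, -0.5, 0, 0, 0, 0, -0.5],
)

```text
time_s: 10.75
ee_pos: [0.555, -0.1673, 0.0573]
ee_rot: [3.142, -0.0, -0.056]
contact_force: [-0.4, -0.2, 0.1]
grip_width: 0.0641
```

Request:
carry_out(
  rows=[0, 0, -15, 0, -0.5, 0, 0, -40, 0, -0.5, 0, 0, -70, 0, -0.5, 0, 0, -70, 0, 0.5, 0, 0, -70, 0, 1],
)

```text
time_s: 11.38
ee_pos: [0.5548, -0.1671, 0.1276]
ee_rot: [-3.142, -0.0, -0.056]
contact_force: [0.2, 0.2, -0.2]
grip_width: 0.0284
```

```bash
 python3 - <<'E'
from dots import *
b,e=snap("side","6"); crop(b,280,150,410,290,5,"c_s6")
W=cloud("side",e); m=np.zeros((400,640),np.uint8); 
poly=np.array([(188,370),(420,305),(515,410),(295,505)])/5+[280,150]
cv2.fillPoly(m,[poly.astype(np.int32)],1); P=W[(m>0)]; P=P[(P[:,2]>.035)&(P[:,2]<.056)]
A=np.c_[P[:,:2]-P[:,:2].mean(0),np.ones(len(P))]; print("plane",np.linalg.lstsq(A,P[:,2],rcond=None)[0],len(P),np.median(P[:,2]))
g=[(241/5+280,382/5+150),(307/5+280,472/5+150),(431/5+280,361/5+150)]
px,w=dots("side",b,g,.046); print(px,w); 
c,gr,f=w[:,:2]; print((c+gr)/2,"yaw cg",np.degrees(np.arctan2(-(c-gr)[0],(c-gr)[1])),"yaw f",np.degrees(np.arctan2(*(f-(c+gr)/2)[::-1])))
m=(W[...,2]>.062)&(W[...,2]<.1)&(abs(W[...,0]-.63)<.06)&(abs(W[...,1]+.1)<.03); print("peg",W[m].mean(0),m.sum())
E
python3 go.py
```

```text
plane [-0.0027 -0.0049  0.0456] 1361 0.04547302261745599
[[327.7772 226.0352]
 [340.6981 244.0748]
 [365.63   221.755 ]] [[ 0.506  -0.1327  0.046 ]
 [ 0.5015 -0.2049  0.046 ]
 [ 0.6038 -0.1751  0.046 ]]
[ 0.5037 -0.1688] yaw cg -3.519463100128499 yaw f -3.616408397684141
peg [ 0.6432 -0.1075  0.0723] 17
11.425 [ 0.5546 -0.167   0.1271] [-1.7999e+02  4.0000e-02 -3.2200e+00] F [-0.82 -0.12 -0.6 ] T [0.01 0.07 0.03] 0.0206 [ 0.13  0.54  0.18  1.77 -0.12  0.84  0.32]
```

View pics/c_s6.png

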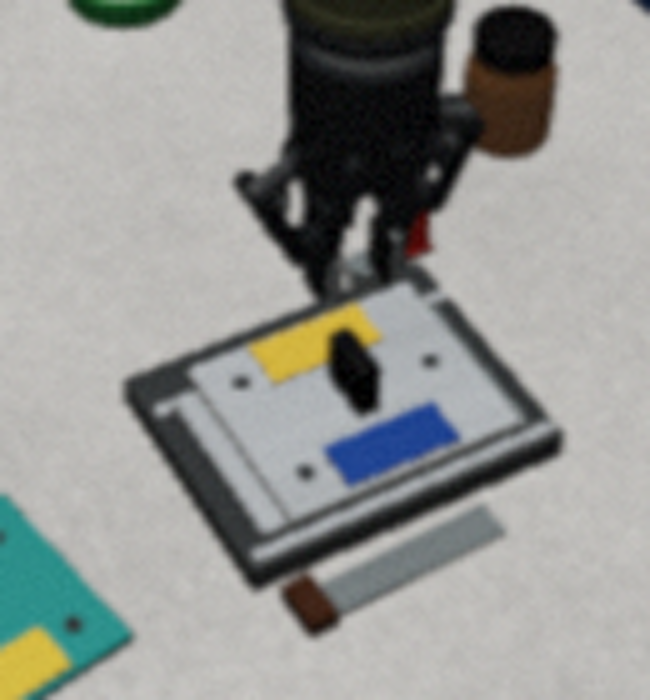

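The pallet is released and sits level: foot marks at (328,226), (341,244), (366,222), plate top 45.5 mm. Next is the keeper. With the fingers shut I go to the +y side of the peg.

Request:
carry_out(
  rows=[25, -30, 0, 0, 1, 50, -65, 0, 0, 1, 75, -95, 0, 0, 1, 85, -106, 0, 0, 1, 85, -106, 0, 0, 1],
)

```text
time_s: 12.05
ee_pos: [0.6454, -0.0659, 0.1263]
ee_rot: [3.141, 0.002, -0.055]
contact_force: [0.4, -1.2, 0.6]
grip_width: -0.0002
```

Request:
carry_out(
  rows=[0, 0, 20, 0, 1, 0, 0, 40, 0, 1, 0, 0, 55, 0, 1, 0, 0, 59, 0, 1, 0, 0, 59, 0, 1],
)

```text
time_s: 12.68
ee_pos: [0.6457, -0.0668, 0.0685]
ee_rot: [3.141, 0.0, -0.057]
contact_force: [0.9, 0.3, 0.3]
grip_width: 0.0001
```

```bash
 python3 - <<'E'
from dots import *
b,e=snap("side","7"); crop(b,280,130,410,280,5,"c_s7"); a,d=snap("top","7"); crop(a,320,140,400,235,6,"c_t7")
E
python3 go.py
```

```text
12.775 [ 0.6462 -0.0665  0.0691] [ 1.7999e+02 -6.0000e-02 -3.2400e+00] F [-0.71  0.08  1.36] T [-0.05 -0.02  0.01] 0.0005 [-0.03  0.7   0.17  1.63 -0.15  0.82  0.14]
```

View pics/c_s7.png

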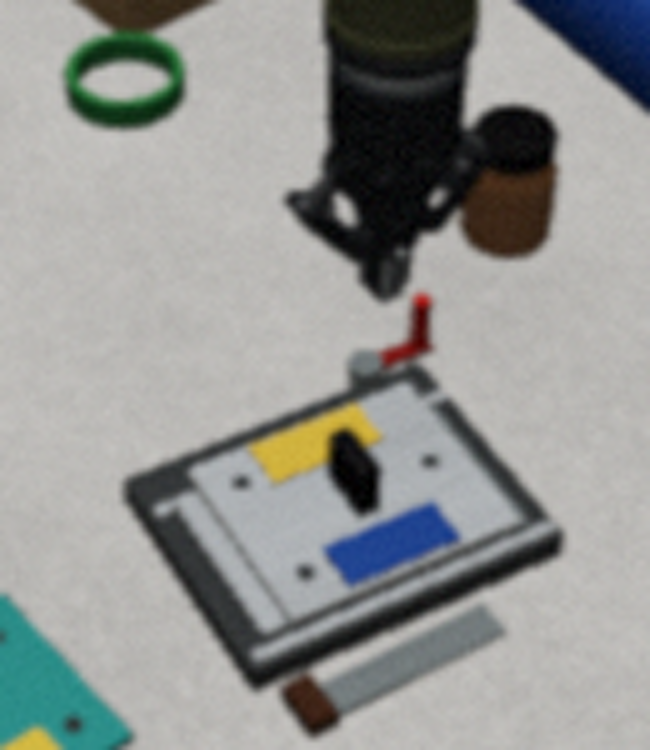

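View pics/c_t7.png

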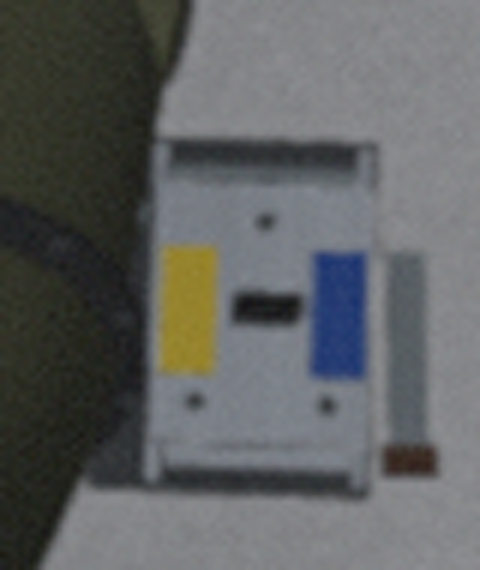

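Keeper still near 0: peg at side (364,190), shut fingertips at (357,188) just on its +y side. Now pushing along base −y.

Request:
carry_out(
  rows=[-2, 8, 0, 0, 1, -2, 16, 0, 0, 1, -2, 22, 0, 0, 1, -2, 28, 0, 0, 1, -2, 33, 0, 0, 1],
)

```text
time_s: 13.4
ee_pos: [0.6416, -0.0991, 0.0683]
ee_rot: [-3.141, 0.001, -0.056]
contact_force: [-1.3, 2.1, 0.8]
grip_width: 0.0004
```

Request:
carry_out(
  rows=[0, 5, 0, 0, 1, 0, 10, 0, 0, 1, 0, 10, 0, 0, 1],
)

```text
time_s: 13.78
ee_pos: [0.6408, -0.1093, 0.068]
ee_rot: [-3.142, 0.001, -0.057]
contact_force: [-1.2, 2.3, -1.2]
grip_width: 0.0003
```

```bash
 python3 - <<'E'
from dots import *
b,e=snap("side","8"); crop(b,280,130,410,280,5,"c_s8"); a,d=snap("top","8"); crop(a,320,140,400,235,6,"c_t8")
E
python3 go.py
```

```text
13.875 [ 0.6414 -0.1093  0.0682] [179.98  -0.    -3.24] F [-1.56  2.08 -0.3 ] T [ 0.35  0.23 -0.01] -0.0003 [ 0.04  0.7   0.16  1.63 -0.14  0.82  0.2 ]
```

View pics/c_s8.png

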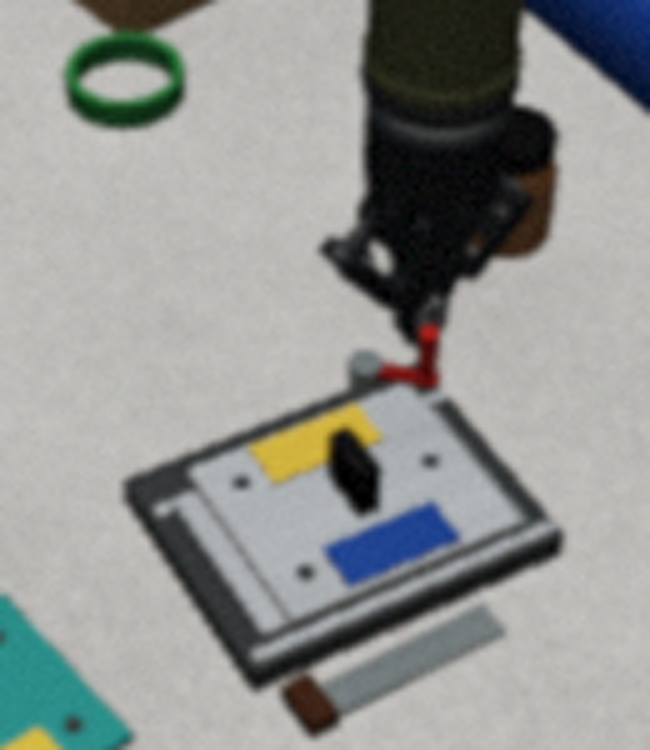

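```bash
 python3 - <<'E'
from meas import *
b,e=load("side","8")
for A,c in cen(b,(350,190,372,210),red): print(A,c)
# predicted peg top pixel for various theta
o=np.array([.5567,-.1715]);a=np.radians(-3.4);X=np.array([np.cos(a),np.sin(a)]);Y=np.array([-X[1],X[0]])
for th in np.arange(0,1.7,.2):
    p=o+X*(.05+.036*np.cos(th))+Y*(.074-.036*np.sin(th)); print(round(th,1),p,proj("side",[[*p,.0915],[*p,.0555]]).round(1).tolist())
E
```

```text
64.80555555555556 [363.1111 201.6099]
0.0 [ 0.6469 -0.1027] [[364.2, 189.0], [363.5, 197.9]]
0.2 [ 0.6458 -0.1098] [[365.3, 190.6], [364.6, 199.5]]
0.4 [ 0.6433 -0.1166] [[366.0, 192.4], [365.2, 201.3]]
0.6 [ 0.6395 -0.1226] [[366.1, 194.2], [365.4, 203.1]]
0.8 [ 0.6345 -0.1279] [[365.8, 195.9], [365.0, 204.8]]
1.0 [ 0.6286 -0.132 ] [[364.9, 197.6], [364.2, 206.5]]
1.2 [ 0.622  -0.1349] [[363.6, 199.1], [362.8, 208.0]]
1.4 [ 0.615  -0.1364] [[361.8, 200.4], [361.1, 209.3]]
1.6 [ 0.6078 -0.1365] [[359.7, 201.4], [359.1, 210.3]]
```

Peg top at (366,196) matches θ≈0.8 rad. I'll go round to its +x side and push along −x.

Request:
carry_out(
  rows=[3, -8, 0, 0, 1, 30, -8, 0, 0, 1, 30, 10, 0, 0, 1, 30, 24, 0, 0, 1, 30, 24, 0, 0, 1],
)

```text
time_s: 14.5
ee_pos: [0.6691, -0.1376, 0.0685]
ee_rot: [3.14, 0.0, -0.06]
contact_force: [-1.0, 0.2, 0.5]
grip_width: 0.0002
```

Request:
carry_out(
  rows=[-8, 0, 0, 0, 1, -14, 0, 0, 0, 1, -20, 0, 0, 0, 1, -25, 0, 0, 0, 1, -30, 0, 0, 0, 1],
)

```text
time_s: 15.12
ee_pos: [0.6422, -0.1354, 0.0698]
ee_rot: [3.138, -0.006, -0.057]
contact_force: [2.9, -4.0, 0.7]
grip_width: 0.0
```

```bash
 python3 - <<'E'
from dots import *
b,e=snap("side","9"); crop(b,280,130,410,280,5,"c_s9")
E
python3 go.py
```

```text
15.175 [ 0.6409 -0.1347  0.0695] [179.87  -0.23  -3.28] F [ 1.38 -2.51  1.  ] T [-0.37 -0.35  0.07] -0.0 [ 0.07  0.71  0.16  1.62 -0.14  0.83  0.24]
```

View pics/c_s9.png

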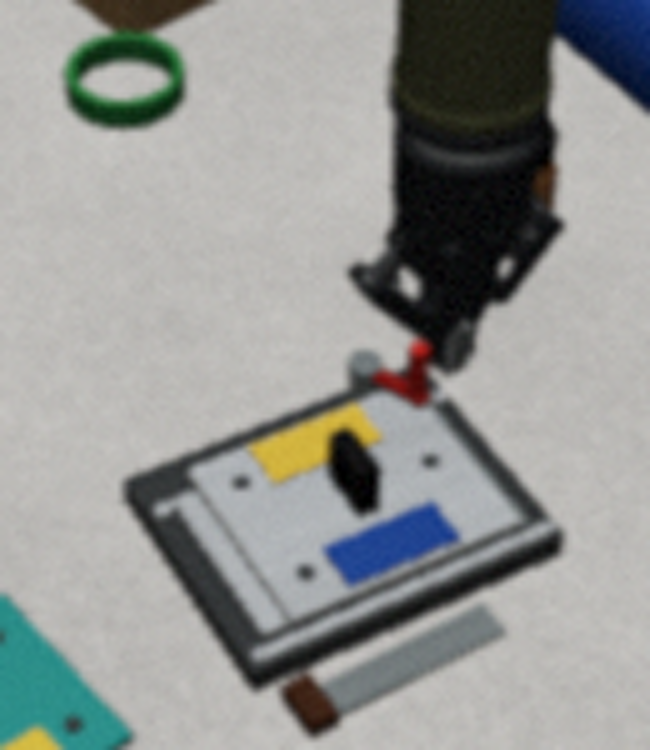

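Keeper at about 1.15 rad, peg top at (364,200). Continuing the push towards −x.

Request:
carry_out(
  rows=[-3, -2, 0, 0, 1, -6, -2, 0, 0, 1, -9, -2, 0, 0, 1, -12, -2, 0, 0, 1, -12, -2, 0, 0, 1],
)

```text
time_s: 15.8
ee_pos: [0.6285, -0.1301, 0.0683]
ee_rot: [-3.141, -0.001, -0.056]
contact_force: [3.5, -0.8, -1.8]
grip_width: 0.0001
```

```bash
 python3 - <<'E'
from dots import *
b,e=snap("side","10"); crop(b,280,130,410,280,5,"c_s10")
E
python3 go.py
```

```text
15.85 [ 0.6286 -0.13    0.0683] [-1.7999e+02 -4.0000e-02 -3.2100e+00] F [ 4.7  -1.25 -1.88] T [-0.12 -0.89  0.02] -0.0 [ 0.07  0.69  0.16  1.65 -0.14  0.81  0.24]
```

View pics/c_s10.png

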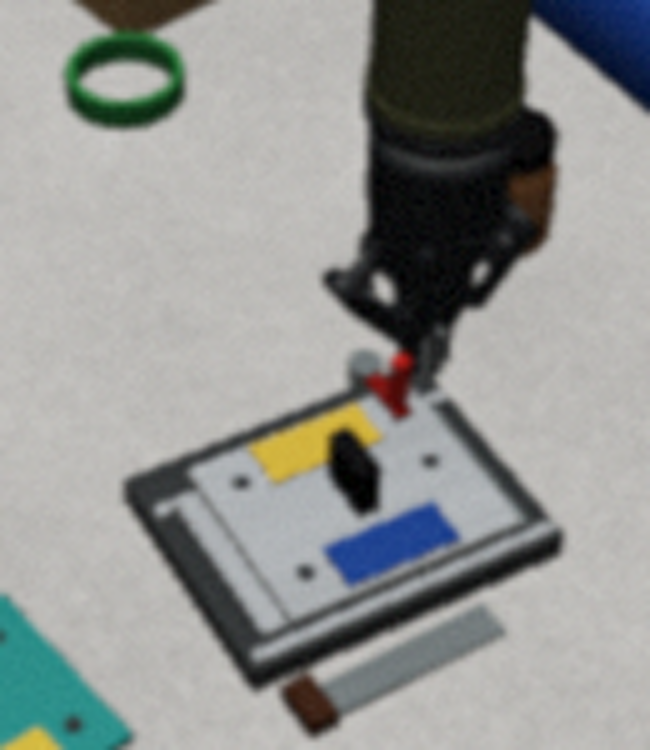

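Request:
carry_out(
  rows=[-1, 0, 0, 0, 1, -2, 0, 0, 0, 1, -2, 0, 0, 0, 1],
)

```text
time_s: 16.23
ee_pos: [0.6283, -0.13, 0.0685]
ee_rot: [3.141, -0.004, -0.056]
contact_force: [8.3, -1.3, -5.0]
grip_width: 0.0003
```

Request:
carry_out(
  rows=[-1, 0, 0, 0, 1, -2, 0, 0, 0, 1, -2, 0, 0, 0, 1],
)

```text
time_s: 16.6
ee_pos: [0.6281, -0.1299, 0.0687]
ee_rot: [3.141, -0.007, -0.055]
contact_force: [13.8, -0.9, -7.6]
grip_width: -0.0003
```

Firm stop: the force rises with no further movement. Backing off and retreating upward.

Request:
carry_out(
  rows=[6, 0, 0, 0, 1, 20, 0, 0, 0, 1, 30, 0, -20, 0, 1, 30, 0, -60, 0, 1, 30, 0, -100, 0, 1],
)

```text
time_s: 17.23
ee_pos: [0.6526, -0.1314, 0.1685]
ee_rot: [-3.141, 0.004, -0.056]
contact_force: [0.7, 0.9, 0.1]
grip_width: 0.0002
```

Request:
carry_out(
  rows=[0, -50, -20, 0, 1, 0, -100, -40, 0, 1, 0, -150, -40, 0, 1, 0, -200, -40, 0, 1, 0, -200, -40, 0, 1],
)

```text
time_s: 17.85
ee_pos: [0.6637, 0.0748, 0.2074]
ee_rot: [-3.138, 0.004, -0.048]
contact_force: [0.3, -1.2, -0.5]
grip_width: -0.0001
```

```bash
 python3 - <<'E'
from dots import *
b,e=snap("side","11"); crop(b,280,130,410,280,5,"c_s11"); a,d=snap("top","11"); crop(a,320,140,400,235,6,"c_t11")
o=np.array([.5567,-.1715]);an=np.radians(-3.4);X=np.array([np.cos(an),np.sin(an)]);Y=np.array([-X[1],X[0]])
print("red top",cen(a,(330,155,365,190),red)); print("red side",cen(b,(345,192,372,216),red))
for th in (0,1.2,1.4,1.57):
    p=o+X*(.05+.036*np.cos(th))+Y*(.074-.036*np.sin(th)); print(th,proj("side",[[*p,.0915]]).round(1).tolist(),proj("top",[[*p,.0915]]).round(1).tolist())
W=cloud("side",e); m=np.zeros((400,640),np.uint8); 
poly=np.array([(188,370),(420,305),(515,410),(295,505)])/5+[280,150]
cv2.fillPoly(m,[poly.astype(np.int32)],1); P=W[(m>0)]; P=P[(P[:,2]>.035)&(P[:,2]<.052)]
A=np.c_[P[:,:2]-P[:,:2].mean(0),np.ones(len(P))]; print("plane",np.linalg.lstsq(A,P[:,2],rcond=None)[0],len(P),np.median(P[:,2]))
g=[(241/5+280,382/5+150),(307/5+280,472/5+150),(431/5+280,361/5+150)]
px,w=dots("side",b,g,.046); print(px,w)
E
python3 go.py
```

```text
red top [(np.float64(21.944444444444443), array([349.9591, 174.6909]))]
red side [(np.float64(56.80555555555555), array([358.1181, 206.565 ]))]
0 [[364.2, 189.0]] [[342.4, 161.7]]
1.2 [[363.6, 199.1]] [[352.7, 169.2]]
1.4 [[361.8, 200.4]] [[353.2, 171.4]]
1.57 [[360.0, 201.3]] [[353.4, 173.3]]
plane [-0.0025 -0.0021  0.0456] 1347 0.045545767005610624
[[327.8122 226.0243]
 [340.6976 244.0826]
 [365.5989 221.7724]] [[ 0.5061 -0.1327  0.046 ]
 [ 0.5015 -0.2049  0.046 ]
 [ 0.6037 -0.1751  0.046 ]]
17.95 [0.6643 0.0681 0.2078] [ 1.7995e+02  1.5000e-01 -3.1600e+00] F [ 0.88 -0.74  0.36] T [-0.06 -0.   -0.04] -0.0001 [-0.24  0.6   0.19  1.41 -0.11  1.15 -0.1 ]
```

View pics/c_s11.png

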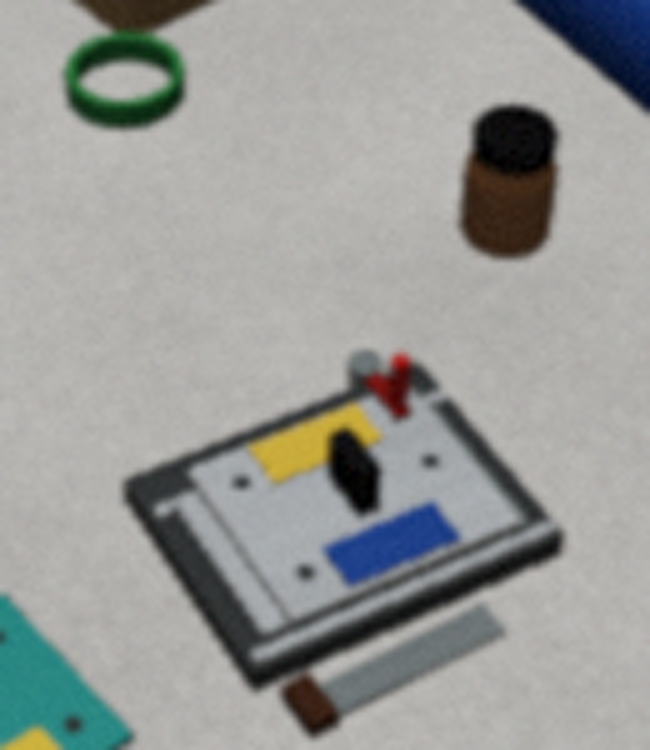

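View pics/c_t11.png

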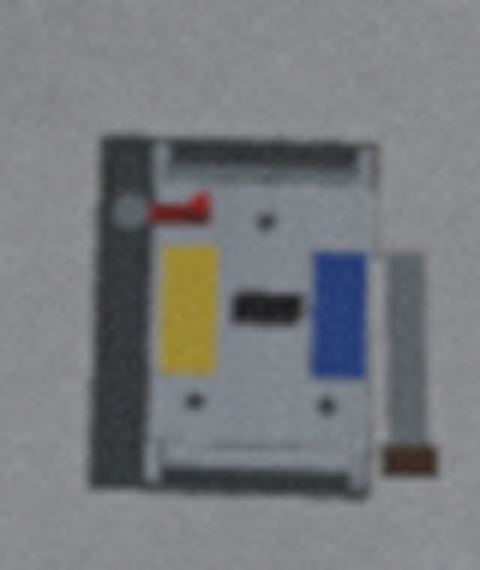

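```bash
 python3 -c "
from workcell import env
print(env.get_state()['qvel'].round(3)); print(env.hand_in())"
```

```text
[ 0.035 -0.005  0.029  0.001  0.005 -0.008  0.002]
the job is handed in; nothing more can be done
None
```

The pallet is seated on the kinematic base and the red keeper is swung over its edge. I handed the job in at about 18 s of the 72 s allowed; it gave no verdict.

- **Fitting:** I lifted the aluminium pallet by its black fin and lined its foot marks up with the brass seats in the side camera. I then lowered it in steps of about 1 mm or less. The feet went straight in, so no sideways feeling was needed. First contact came at full seated depth, and I estimate the push on the base peaked at about 12 N.
- **Keeper:** After letting go, I pushed the peg round with the shut fingers. It came up against a firm stop, where the force rose to about 14 N with no further movement.

**Last checks:**
- **Pallet:** the plate top measured 45.5 mm (46 expected) and level to about 0.1–0.2°. The foot marks were in the same place before and after the keeper was swung.
- **Keeper:** the peg top was at about (360, 202) in the side picture, against (360, 201) predicted for 1.57 rad. The arm showed square across the plate edge from above.
- **Robot and bystanders:** the robot was clear, with its force reading near zero. The tape, jar and square showed no visible movement in the last crops; I did not measure them or re-check the others.

**Disagreements:** the two cameras and the arm differed by 1–3 mm in plan. The pallet ended up 3.5 mm off-centre along the fin in the grip, and I corrected for that before lowering.

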